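# Close the sample jar and show its label to the inspection camera

### The job

Put the loose rubber stopper fully home in the open square sample jar while the jar stands in its rack, and let go of it. Then take that jar out of the rack by its body and hold it up in the air, upright and stopper still in, with the centre of its raised label straight in front of the inspection camera's lens, 90 mm from the glass and squarely facing it; keep the jar upright all the way and finish while still holding it there, steady. Leave the camera, the other jar and the other things on the bench as they are.

Things in the scene. Friction and masses are not known exactly. Their poses are not given: they have to be found in the camera images.
- jar: Open white plastic jar, 50 x 50 x 70 mm tall, 0.18 kg, origin: centre of underside, z up. Round 37 mm mouth, 55 mm deep; small core inside, clear of the stopper. Framed label 38 x 32 mm stands 3 mm proud on its +x face; +y and -y faces are plain: grip there, 15 to 25 mm below the rim. Stands in a rack nest (play 1 to 2 mm a side), underside 8 mm above the bench, axes about the rack's.
- label (a point): Centre of the label's face on the jar: 28 mm from the jar's axis along the jar's +x and 34 mm above its underside. It turns with the jar; its +x points straight out of the label.
- stopper: Loose dark rubber stopper standing foot down on the bench, 35 mm tall, 0.05 kg, origin: centre of foot, z up. From the foot: tapered plug 14 mm long (26 to 33 mm wide), flange 42 mm wide, 4 thick, round knob 24 mm wide, 17 tall. Fully home the flange rests on the jar's rim, its origin 56 mm above the jar's underside. Only drops in, not locked: it cannot carry the jar.
- rack: Fixed grey plastic rack, 90 (x) x 220 (y) x 18 mm tall, origin at the centre of its underside, with two square nests 54 mm wide and 10 mm deep centred at y = -60 and y = +60 mm in its own frame. One holds the open jar, the other the closed jar.
- closed_jar: A second jar of the same look and size, already stoppered, in the other nest (overall 91 mm tall); origin at the centre of its underside. To be left where it is.
- lens (a point): Centre of the front glass of the inspection camera: grey box 60 x 50 x 50 mm with a dark 44 mm wide lens barrel, 150 to 200 mm above the bench on a stand (base 120 x 110 mm, post 280 mm tall at the back). Axes: -x points straight out of the lens along the level line of sight, z up. Its height clamp slips under a strong push.
- focus (a point): The point in the air on the camera's line of sight, 90 mm in front of the lens glass (lens + 90 mm along the camera's -x), same axes as lens. The label's centre belongs here, its face turned to the lens.
- beaker: White beaker, 70 mm wide, 85 mm tall, origin at the centre of its underside. To be left alone.
- bottle: Small amber bottle, 56 mm wide, 85 mm tall, origin at the centre of its underside. To be left alone.
- spatula: Thin steel lab spatula, 198 mm long, 16 mm wide, lying on the bench. To be left alone.
Things that resemble listed ones, but are neither listed nor needed, are in the scene too. Leave any red look-alike of the stopper alone. What is shaped like the jar but green is not meant.

How it is judged:
On the way:
1. the stopper is fully home in the open jar, let go of, with the jar still standing in its nest (z of stopper in the frame of jar between 0.053 and 0.059 m and x of stopper in the frame of jar between -0.005 and 0.005 m and y of stopper in the frame of jar between -0.005 and 0.005 m and angle between the z axis of stopper and the z axis of jar, either way round below 0.12 rad and contact force between the fingers and stopper below 0.05 N and distance of jar from where it was at the start of the episode below 0.03 m and linear speed of stopper below 0.02 m/s), for 0.2 s.
At the end, for the whole second after the job is handed in: Jar held by its body in the air (over 70 mm up, touching neither rack nor camera), still, upright within 0.15 rad; label centre within 15 mm on each camera axis of the focus point, facing the lens within 0.2 rad; stopper fully home (56 +- 3 mm, centred 5 mm, 0.12 rad), not held (z of stopper in the frame of jar between 0.053 and 0.059 m and x of stopper in the frame of jar between -0.005 and 0.005 m and y of stopper in the frame of jar between -0.005 and 0.005 m and angle between the z axis of stopper and the z axis of jar, either way round below 0.12 rad and x of label in the frame of focus between -0.015 and 0.015 m and y of label in the frame of focus between -0.015 and 0.015 m and z of label in the frame of focus between -0.015 and 0.015 m and x of jar in the frame of focus below -0.015 m and angle between the x axis of jar and the x axis of focus, either way round below 0.2 rad and angle between jar's own z axis and vertical below 0.15 rad and height (world z) of jar above 0.07 m and contact force between the fingers and jar above 1 N and contact force between jar and rack below 0.05 N and contact force between jar and stand below 0.05 N and contact force between the fingers and stopper below 0.05 N and linear speed of jar below 0.03 m/s); the arm keeps its last pose, push and grip.
It fails at once if the jar is tipped by more than 0.4 rad (angle between jar's own z axis and vertical above 0.4 rad).
It fails at once if the camera is shifted by more than 8 mm (distance of focus from where it was at the start of the episode above 0.008 m).
It fails at once if the closed jar is moved by more than 15 mm (distance of closed_jar from where it was at the start of the episode above 0.015 m).
It fails at once if the beaker, bottle or spatula is moved by more than 20 mm (distance of any of beaker, bottle, spatula from where it was at the start of the episode above 0.02 m).
It also fails if it takes over 58 s, if anything falls off the work surface, if the arm or the gripper's body presses on something with over 40 N, if the wrist force passes 120 N, or if a joint passes its speed limit or range.

### The arm

A 7-joint arm with a two-finger parallel gripper is mounted at the origin on the work surface. World frame = base frame: x ahead of the robot, y to its left, z up, the work surface at z = 0. Lengths are in m, angles in rad, forces in N, time in s.
With the tool pointing down it reaches from about 0.425 to 0.925 m from the base axis. Payload 6.8 kg.
Tool frame: the origin (TCP) lies on the centre line of the jaws, within the pads' length; the fingertips stand 8 mm ahead of it and the grasp point (between the pads) lies 11 mm behind it (r.finger_overhang is the distance from the TCP to the fingertips, in m); x points along the fingers, z is the direction in which the jaws open and shut, and the axes are right-handed (so a half turn about x gives the same grasp; the last joint's range is limited). The gripper opens to 85 mm and grips with 20 to 120 N. Pads are 22 mm wide; open, the fingers measure 114 mm over their backs; the gripper's body (76 mm by 85 mm) begins 54 mm behind the grasp point. The pads swing forward as they close: fully open they stand 13 mm farther back than shut.
Start: joints at [-1.41, 0.477, 0.022, 1.555, -0.011, 1.109, -0.083], TCP at [0.179, 0.651, 0.239] pointing down, gripper open.
Joint ranges: [-2.96, 2.96], [-0.34, 2.1], [-1.41, 1.46], [0.24, 2.44], [-1.37, 4.51], [0.17, 1.92], [-2.96, 2.96]. Speed limits (rad/s): [2.39, 2.39, 3.14, 3.14, 3.14, 3.14, 3.14].

### API

Orientations are given as a rotation vector (axis times angle).
In Python, from bench import r gives the robot as it stands. The module is installed in compiled form; this text tells all that it offers.
- The arm moves only by the tool play_rows, never from a script. Its argument "plan" is a list of rows, each a list of 5 numbers: the opening, from -1 (shut) to 1 (fully open), then the shift along the world's x, y, z in m, then the turn about the world's z in rad. A call has 1 to 10 rows; each row is the pose to reach, as a shift and turn from the pose commanded when the call began; what a row does not reach only later rows make up. A row lasts 1/10 s, in which the tool goes at most 50 mm and 8.59 degrees, less where a joint would pass 70% of its speed; a pose out of reach is approached as far as the arm can. A call with a gripper value outside its range is refused whole. The fingers move at their own pace and stop on an object; "force" is the grip in N (left out, the last holds). Time passes only in rows, so rows that repeat a pose let the fingers close. It gives the time, the measured TCP pose, the force and the opening at its end, in the units of the state.
- r.get_obs(): the state, without advancing time (a new reading comes with each control period).
- r.grab_frame(name): name is "scene" or "top" or "wrist"; returns a dict with "pixels" (400x640x3 uint8, blue, green, red), "z_map" (400x640 float32, m along the optical axis (not along the pixel's ray), 0 where there is no reading), "vfov" (degrees; the focal length in pixels is half the picture's height over the tangent of half this angle, whatever the lens; pixels are square), "cx", "cy" (the principal point, pixels), "R" (3x3) and "t" (3): a world point X has camera coordinates R X + t; the wrist camera has in their place "tool_from_camera" (4x4, takes a point from camera to tool coordinates, whose origin is the TCP and whose axes are the tool frame's). Camera axes: x right, y down, z forward; pixel columns grow to the right and rows downward; lengths in m; the calibration is good to about 2 mm. A picture is of the moment at which its call begins: read the wrist's pose just before it.
- r.hand_in(): hands the job in, once; it reports no verdict.
Trained networks look in a picture, given as the dict that the camera call returned (one of the last four; its "shot" number tells which), for a name from the list of things; names that differ only in an ending like _2 or _b are one class to them, and where a whole thing is asked for, a point or a joint stands for the part that bears it (a point fixed in the world has none). Each returns a list of dicts, best first, with "conf" (0 to 1); they miss things now and then, are a little off and sometimes report something else, mostly with a low value. They report only what shows in the picture. A call takes as long as a camera call. They do not tell look-alikes from the thing itself.
- r.outline_of(picture, label): "mask" (400x640 bool, what is visible of it) and "bbox" ([left, top, right, bottom] as shares, 0 to 1, of the picture: columns of its width, rows of its height, round what is visible of it).
- r.pinpoint(picture, label): "position" ([column, row] as shares, 0 to 1, of the picture: columns of its width, rows of its height: a listed point, or the origin of a listed thing).
The state is a dict: "clock": time; "joints": joint angles; "qvel": joint speeds; "tau": joint torques, N m; "tcp_pos": TCP position; "orientation": TCP orientation; "contact_force": force on the tool from outside, world axes, zero at the start; "moment": the same for the moment, N m; "grip_width": finger opening in m.
Only numpy, scipy, OpenCV 4.12 (cv2) and the standard library are available. Lean on these libraries where they do the work, as an engineer would, in place of code of your own. Each camera call takes 0.05 s, during which the arm holds its last target.

## Working session

There is one attempt and no reset: what is moved stays moved. The work goes in short steps, Python scripts to look and compute and a tool call to move; the robot and the scene stay as the last step left them, time stands still between calls to the robot, and variables do not carry over. Pictures are saved under pics/ and viewed, and the job is handed in when it is done.

Besides the shell and the picture viewer there is one more tool, called as name(argument=value, ...) on one line, values as JSON. play_rows: Moves the arm, as the interface text tells. Its arguments: {"type":"object","properties":{"plan":{"type":"array","items":{"type":"array","items":{"type":"number"}}},"force":{"type":"number"}},"required":["plan"]}

```bash
mkdir -p pics; cat > h.py <<'E'
import numpy as np, cv2
from bench import r
def K(p):
    f=200/np.tan(np.radians(p["vfov"])/2); return f,p["cx"],p["cy"]
def ray_pt(p,u,v,z):
    f,cx,cy=K(p); return np.array([(u-cx)/f*z,(v-cy)/f*z,z])
def world(p,u,v,z): 
    return np.array(p["R"]).T@(ray_pt(p,u,v,z)-np.array(p["t"]))
def at_height(p,u,v,h):
    R=np.array(p["R"]);C=-R.T@np.array(p["t"]);d=R.T@ray_pt(p,u,v,1.)
    return C+d*(h-C[2])/d[2]
def cloud(p):
    f,cx,cy=K(p);z=p["z_map"];v,u=np.mgrid[0:400,0:640]
    X=np.stack([(u-cx)/f*z,(v-cy)/f*z,z],-1)
    return (X-np.array(p["t"]))@np.array(p["R"])
def proj(p,X):
    f,cx,cy=K(p);c=np.array(p["R"])@X+np.array(p["t"]);return c[0]/c[2]*f+cx,c[1]/c[2]*f+cy
E
python3 - <<'E'
from h import *
print(r.get_obs())
for n in ["scene","top"]:
    p=r.grab_frame(n); cv2.imwrite(f"pics/{n}0.png",p["pixels"]); C=cloud(p)
    print(n,p["vfov"],p["cx"],p["cy"],p["R"],p["t"])
    np.savez(f"{n}0.npz",C=C,z=p["z_map"],px=p["pixels"],R=p["R"],t=p["t"],vfov=p["vfov"],cx=p["cx"],cy=p["cy"])
    for l in ["jar","stopper","rack","closed_jar","lens","label","focus","beaker","bottle","spatula"]:
        o=r.pinpoint(p,l)
        for q in o[:3]:
            u,v=q["position"][0]*640,q["position"][1]*400
            print(l,round(q["conf"],2),round(u),round(v),C[min(int(v),399),min(int(u),639)].round(3))
E
```

```text
{'clock': 0.0, 'joints': array([-1.41007722,  0.47781277,  0.02233   ,  1.55646902, -0.01149945,
        1.10929469, -0.08306138]), 'qvel': array([ 0.00069621,  0.00033227,  0.00185733,  0.00127916, -0.00019824,
       -0.00113405, -0.00066516]), 'tau': array([ 5.81496170e-04, -5.96448255e+01,  1.60839424e+00, -2.81202257e+01,
        1.25180781e-02,  9.41197271e-03,  8.80844368e-06]), 'tcp_pos': array([0.17912809, 0.65018942, 0.2383096 ]), 'orientation': array([-1.01020465,  1.32585612,  1.00815837]), 'contact_force': array([0.3611369 , 0.11810668, 0.04163302]), 'moment': array([-0.06375939, -0.00696685,  0.00423367]), 'grip_width': 0.08538584393273427}
scene 45.087481812975255 320.9537588100104 193.96006031918392 [[ 0.00775591  0.99986653 -0.0143797 ]
 [ 0.84194651 -0.01428797 -0.5393718 ]
 [-0.53950526 -0.00792361 -0.84194494]] [ 0.04784658 -0.40568406  1.55415503]
jar 0.78 374 251 [0.684 0.072 0.07 ]
jar 0.76 382 203 [0.555 0.098 0.07 ]
stopper 0.59 324 219 [ 0.561 -0.044  0.004]
stopper 0.49 326 168 [ 0.406 -0.037  0.019]
stopper 0.47 317 189 [ 0.478 -0.064  0.02 ]
rack 0.68 409
[... 445 characters left out ...]
66882156073683 [[-0.0265502  -0.99949374 -0.01753123]
 [-0.99080199  0.02863907 -0.13225438]
 [ 0.1326895   0.01385859 -0.99106076]] [-0.02165165  0.57461509  0.98026333]
jar 0.95 267 172 [0.639 0.07  0.066]
jar 0.61 253 223 [0.52  0.104 0.052]
stopper 0.7 328 238 [ 0.478 -0.072  0.033]
stopper 0.56 316 277 [ 0.388 -0.039  0.035]
stopper 0.56 318 209 [ 0.548 -0.05   0.037]
rack 0.96 230 226 [0.517 0.168 0.021]
closed_jar 0.67 211 230 [0.506 0.204 0.053]
lens 0.87 462 223 [ 0.499 -0.359  0.134]
label 0.79 252 207 [0.553 0.102 0.079]
label 0.66 273 170 [0.642 0.057 0.062]
beaker 0.93 338 127 [ 0.762 -0.104  0.008]
bottle 0.56 263 121 [0.765 0.08  0.058]
spatula 0.86 198 293 [0.357 0.25  0.002]
```

View pics/scene0.png

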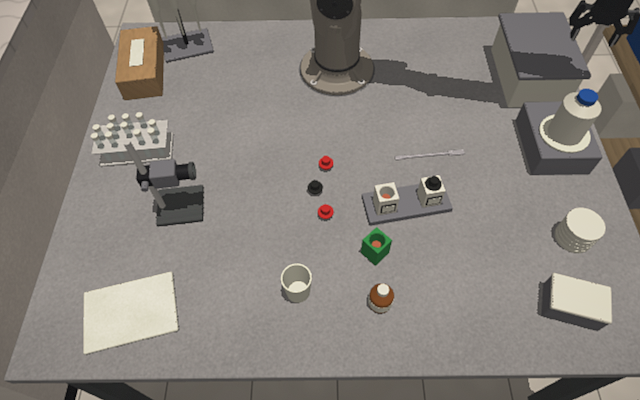

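View pics/top0.png

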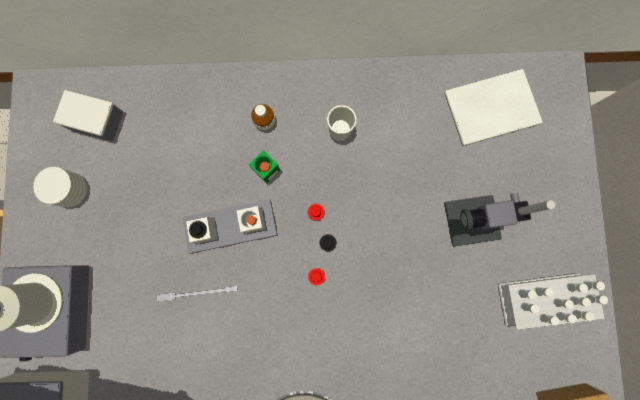

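```bash
python3 - <<'E'
import numpy as np,cv2
from scipy.spatial.transform import Rotation as Ro
print(Ro.from_rotvec([-1.01020465,  1.32585612,  1.00815837]).as_matrix().round(3))
for n,(x0,y0,x1,y1) in {"top":(170,180,340,310),"scene":(300,140,460,240)}.items():
    d=np.load(n+"0.npz");C=d["C"];px=d["px"]
    cv2.imwrite(f"pics/{n}_z.png",cv2.resize(px[y0:y1,x0:x1],None,fx=4.5,fy=4.5,interpolation=cv2.INTER_CUBIC))
    # stopper dark cluster
    m=(np.abs(C[...,0]-.475)<.035)&(np.abs(C[...,1]+.065)<.035)&(C[...,2]>.008)&(C[...,2]<.05)
    P=C[m];print(n,"stopper",len(P),P.min(0),P.max(0),np.median(P,0)); Q=P[P[:,2]>.028];print(Q.mean(0),len(Q))
    # top of white jar rim
    for cx,cy in ((.52,.1),(.505,.21)):
        m=(np.abs(C[...,0]-cx)<.06)&(np.abs(C[...,1]-cy)<.05)&(C[...,2]>.07)&(C[...,2]<.085)&(px.min(-1)>140)
        if m.sum()>10:
            P=C[m];print("jar rim",len(P),P.mean(0)); R=cv2.minAreaRect((P[:,:2]*1000).astype(np.float32));print(R)
    m=(np.abs(C[...,0]-.51)<.1)&(np.abs(C[...,1]-.16)<.15)&(C[...,2]>.012)&(C[...,2]<.024)
    P=C[m];print("rack",len(P));print(cv2.minAreaRect((P[:,:2]*1000).astype(np.float32)),np.median(P[:,2]))
    m=(np.abs(C[...,0]-.51)<.1)&(np.abs(C[...,1]+.4)<.12)&(C[...,2]>.1)
    P=C[m];print("cam",len(P),P.min(0),P.max(0))
    m=(C[...,2]<.01)&(np.abs(C[...,0]-.45)<.1)&(np.abs(C[...,1]+.1)<.1);print("bench z",np.median(C[m][:,2]))
E
```

```text
[[-0.    -0.964  0.266]
 [-0.002  0.266  0.964]
 [-1.    -0.    -0.002]]
top stopper 227 [ 0.45005197 -0.08937087  0.01232443] [ 0.48903854 -0.05024433  0.03924058] [ 0.46899146 -0.07036666  0.01909548]
[ 0.46918467 -0.07076854  0.03481729] 77
jar rim 276 [0.52630225 0.109655   0.07731782]
((526.8465576171875, 110.29074096679688), (50.372222900390625, 50.27528381347656), 10.13019847869873)
jar rim 203 [0.50550649 0.22725935 0.07766937]
((505.28875732421875, 228.08592224121094), (50.051780700683594, 49.78620529174805), 11.047262191772461)
rack 2096
((516.2355346679688, 169.3215789794922), (90.4798355102539, 220.96658325195312), 10.322806358337402) 0.017522627420223535
cam 1780 [ 0.48462282 -0.49030481  0.12853947] [ 0.5581416  -0.35499267  0.28326444]
bench z -0.00033309011544212165
scene stopper 168 [ 0.45006654 -0.08850566  0.01310984] [ 0.48926689 -0.04844884  0.04023387] [ 0.47484898 -0.06932837  0.02110906]
[ 0.4706065  -0.06933518  0.03566941] 61
jar rim 211 [0.52595509 0.11149601 0.07845881]
((526.3154296875, 111.63098907470703), (51.85480880737305, 50.08839416503906), 10.893823623657227)
jar rim 131 [0.51203403 0.22777713 0.07857527]
((506.0211181640625, 230.83633422851562), (51.67198181152344, 50.47449493408203), 9.394797325134277)
rack 1498
((515.5982055664062, 170.8477783203125), (94.46492767333984, 221.4328155517578), 10.555782318115234) 0.01866497232824761
cam 1598 [ 0.48413862 -0.48750024  0.10020129] [ 0.55949435 -0.3532002   0.28421518]
bench z 0.0006144601255698561
```

View pics/top_z.png

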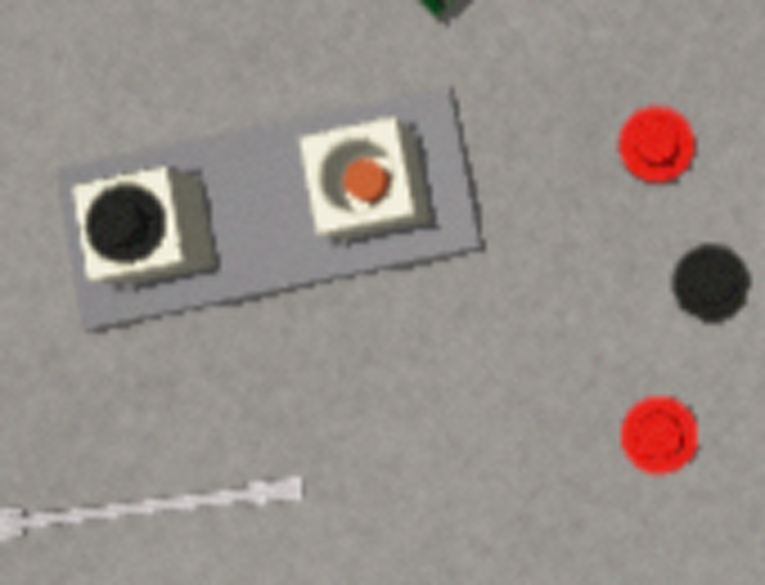

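View pics/scene_z.png

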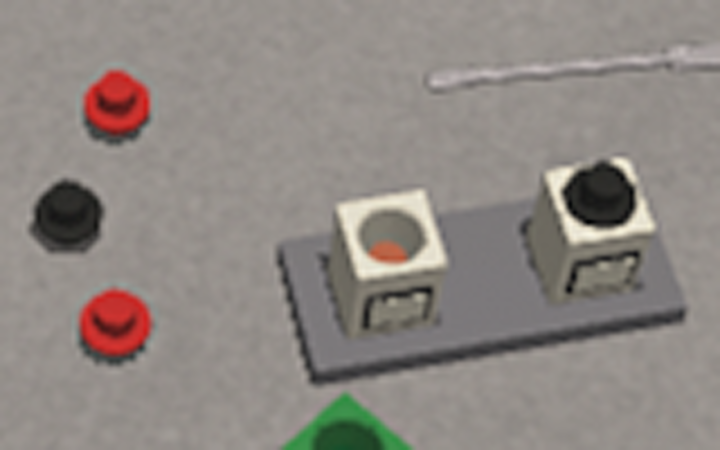

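```bash
python3 - <<'E'
from h import *
for n in ["top","scene"]:
    d=dict(np.load(n+"0.npz"));C=d["C"]
    print(n,proj(d,np.array([.179,.651,.239])))
    for x in np.arange(0,.65,.05):
        print(round(x,2),[ (lambda m: round(float(C[m][:,2].max()),2) if m.any() else -1)((abs(C[...,0]-x)<.025)&(abs(C[...,1]-y)<.025)) for y in np.arange(.8,-.01,-.05)])
E
```

```text
top (np.float64(-58.17586262167089), np.float64(407.7473378186658))
0.0 [-1, -1, -1, -1, -1, -1, -1, -1, -1, -1, -1, -1, -1, -1, -1, -1, -1]
0.05 [-1, -1, -1, -1, -1, -1, -1, -1, -1, -1, -1, -1, -1, -1, -1, -1, -1]
0.1 [-1, -1, -1, -1, -1, -1, 0.03, 0.0, 0.0, 0.0, 0.0, 0.0, 0.0, 0.0, 0.01, 0.02, 0.02]
0.15 [-1, -0.0, 0.0, -1, 0.14, 0.14, 0.14, 0.0, 0.01, 0.01, 0.01, 0.01, 0.0, 0.01, 0.0, 0.01, 0.0]
0.2 [-1, -0.0, 0.06, 0.13, 0.14, 0.14, 0.14, 0.0, 0.0, 0.0, 0.0, 0.0, 0.0, 0.01, 0.01, 0.01, 0.0]
0.25 [-1, -1, -1, 0.08, 0.08, 0.08, 0.08, 0.0, 0.0, 0.0, 0.01, 0.0, 0.0, 0.0, 0.01, 0.01, 0.01]
0.3 [-1, -1, -1, 0.09, 0.2, 0.2, 0.08, 0.0, 0.0, 0.0, 0.0, 0.01, 0.0, 0.01, 0.01, 0.0, 0.01]
0.35 [-1, -1, -1, -1, 0.21, 0.21, 0.08, 0.0, 0.0, 0.01, 0.01, 0.01, 0.01, 0.01, 0.01, 0.0, 0.01]
0.4 [-1, 0.0, 0.08, 0.09, 0.2, 0.2, 0.08, 0.0, 0.01, 0.01, 0.01, 0.0, 0.01, 0.0, 0.01, 0.01, 0.02]
0.45 [-1, 0.0, 0.08, 0.08, 0.08, 0.08, 0.08, 0.0, 0.0, 0.0, 0.01, 0.02, 0.02, 0.02, 0.0, 0.01, 0.0]
0.5 [-1, 0.0, 0.0, 0.0, 0.0, 0.01, 0.0, 0.01, 0.01, 0.01, 0.02, 0.1, 0.1, 0.08, 0.08, 0.02, 0.0]
0.55 [-1, 0.0, 0.0
[... 890 characters left out ...]
2, 0.2, 0.08, 0.01, 0.01, 0.01, 0.01, 0.01, 0.01, 0.01, 0.01, 0.01, 0.01]
0.35 [-1, 0.0, 0.08, 0.2, 0.23, 0.21, 0.09, 0.01, 0.01, 0.01, 0.01, 0.01, 0.01, 0.01, 0.01, 0.01, 0.01]
0.4 [-1, 0.01, 0.08, 0.2, 0.21, 0.2, 0.08, 0.01, 0.01, 0.01, 0.01, 0.01, 0.01, 0.01, 0.01, 0.01, 0.02]
0.45 [-1, 0.01, 0.08, 0.09, 0.09, 0.09, 0.08, 0.01, 0.01, 0.01, 0.01, 0.02, 0.02, 0.02, 0.01, 0.01, 0.01]
0.5 [-1, 0.01, 0.01, 0.01, 0.01, 0.01, 0.01, 0.01, 0.01, 0.01, 0.02, 0.1, 0.1, 0.08, 0.08, 0.03, 0.01]
0.55 [-1, 0.01, 0.01, 0.01, 0.01, 0.01, 0.01, 0.01, 0.01, 0.01, 0.02, 0.08, 0.08, 0.08, 0.08, 0.02, 0.02]
0.6 [-1, 0.01, 0.01, 0.01, 0.08, 0.08, 0.01, 0.01, 0.01, 0.01, 0.01, 0.01, 0.01, 0.01, 0.07, 0.02, 0.01]
```

play_rows(plan=[[1,0,0,0.05,0],[1,0,-0.02,0.1,0],[1,0.01,-0.065,0.12,0.05],[1,0.03,-0.105,0.12,0.1],[1,0.05,-0.15,0.12,0.2],[1,0.075,-0.19,0.12,0.3],[1,0.1,-0.23,0.12,0.4],[1,0.12,-0.27,0.12,0.448],[1,0.14,-0.31,0.12,0.448],[1,0.155,-0.355,0.12,0.448]])

```text
clock: 2.1
tcp_pos: [0.3352, 0.2942, 0.3595]
orientation: [-1.34, 1.118, 1.34]
contact_force: [1.0, 0.3, -0.0]
grip_width: 0.0854
```

play_rows(plan=[[1,0.017,-0.045,0,0],[1,0.034,-0.09,-0.01,0],[1,0.05,-0.135,-0.02,0],[1,0.067,-0.18,-0.03,0],[1,0.084,-0.225,-0.045,0],[1,0.1,-0.27,-0.06,0],[1,0.115,-0.31,-0.08,0],[1,0.13,-0.345,-0.1,0],[1,0.136,-0.365,-0.108,0],[1,0.136,-0.365,-0.108,0]])

```text
clock: 3.1
tcp_pos: [0.4699, -0.0725, 0.2504]
orientation: [-1.336, 1.125, 1.337]
contact_force: [0.5, -0.5, -0.5]
grip_width: 0.0855
```

```bash
cat >> h.py <<'E'
from scipy.spatial.transform import Rotation as Ro
def wcam(name="wrist"):
    o=r.get_obs(); p=r.grab_frame(name)
    T=np.eye(4);T[:3,:3]=Ro.from_rotvec(o["orientation"]).as_matrix();T[:3,3]=o["tcp_pos"]
    W=T@np.array(p["tool_from_camera"]); Wi=np.linalg.inv(W)
    p["R"]=Wi[:3,:3];p["t"]=Wi[:3,3]
    return o,p
E
python3 - <<'E'
from h import *
o,p=wcam(); cv2.imwrite("pics/w1.png",p["pixels"]);C=cloud(p);px=p["pixels"]
print(o["tcp_pos"],o["joints"],Ro.from_rotvec(o["orientation"]).as_matrix().round(3),p["tool_from_camera"])
m=(abs(C[...,0]-.47)<.04)&(abs(C[...,1]+.07)<.04)&(C[...,2]>.008)&(C[...,2]<.06)&(px.max(-1)<80)
P=C[m]
if len(P):
    print(len(P),P.min(0),P.max(0))
    for a,b in((.03,.045),(.012,.022)):
        Q=P[(P[:,2]>a)&(P[:,2]<b)];print(Q.mean(0),cv2.minEnclosingCircle((Q[:,:2]*1000).astype(np.float32)),len(Q))
for q in r.pinpoint(p,"stopper"): 
    u,v=q["position"][0]*640,q["position"][1]*400; print(q["conf"],u,v,at_height(p,u,v,0))
E
```

```text
[ 0.4698753  -0.07245414  0.25041751] [-0.57334918  0.14079296  0.66352652  2.03657567 -0.10067565  0.99760132
  1.88464514] [[-0.002 -0.985 -0.173]
 [-0.002 -0.173  0.985]
 [-1.     0.002 -0.002]] [[ 7.54209388e-04 -3.02582044e-01  9.53123045e-01 -1.34713469e-01]
 [-1.73867483e-04 -9.53123341e-01 -3.02582000e-01  7.85024464e-02]
 [ 9.99999700e-01  6.24930801e-05 -7.71463750e-04 -3.69774630e-04]
 [ 0.00000000e+00  0.00000000e+00  0.00000000e+00  1.00000000e+00]]
983 [ 0.44666603 -0.09044552  0.01466343] [ 0.4874753  -0.04970748  0.03742508]
[ 0.46662178 -0.06989006  0.03489943] ((467.1925964355469, -69.84774017333984), 11.89236068725586) 357
[ 0.4647253  -0.07073607  0.01812264] ((466.96771240234375, -70.03260040283203), 20.825218200683594) 602
0.96 362.88 97.6 [ 0.38561345 -0.04118597  0.        ]
0.95 337.79200000000003 223.8 [ 0.54279012 -0.04043666  0.        ]
0.73 326.976 166.0 [ 0.47081606 -0.06751683  0.        ]
```

View pics/w1.png

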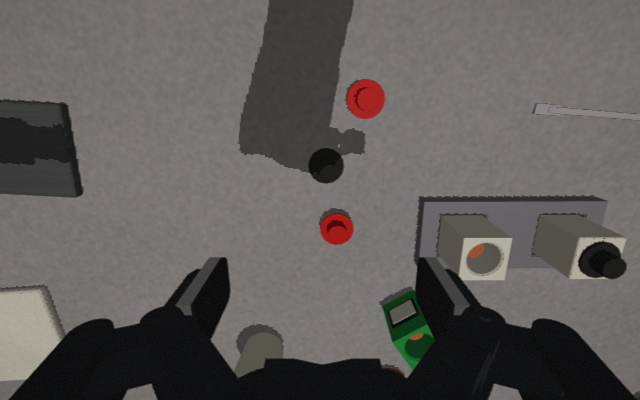

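play_rows(plan=[[1,-0.002,0.0025,-0.04,0],[1,-0.002,0.0025,-0.08,0],[1,-0.002,0.0025,-0.12,0],[1,-0.002,0.0025,-0.15,0],[1,-0.002,0.0025,-0.18,0],[1,-0.002,0.0025,-0.2,0],[1,-0.002,0.0025,-0.21,0],[1,-0.002,0.0025,-0.218,0],[1,-0.002,0.0025,-0.221,0],[1,-0.002,0.0025,-0.221,0]])

```text
clock: 4.2
tcp_pos: [0.4687, -0.0664, 0.0308]
orientation: [-1.34, 1.118, 1.34]
contact_force: [-0.1, 0.0, 0.3]
grip_width: 0.0854
```

```bash
python3 - <<'E'
from h import *
o,p=wcam(); cv2.imwrite("pics/w2.png",p["pixels"]);print(o["tcp_pos"],o["contact_force"])
E
```

```text
[ 0.46872741 -0.06640883  0.03077132] [-0.05526822  0.01667837  0.25501553]
```

View pics/w2.png

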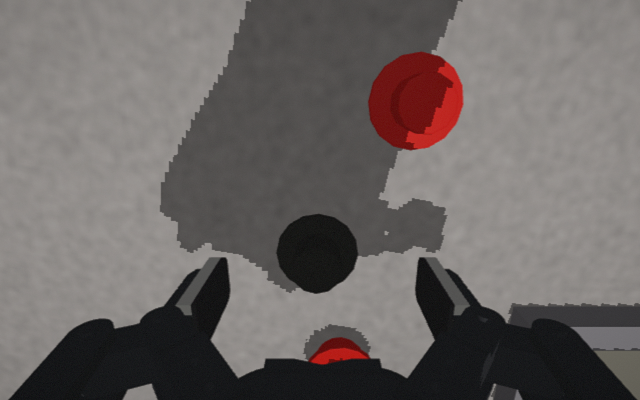

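play_rows(plan=[[1,-0.001,-0.003,-0.001,0],[1,-0.001,-0.003,-0.001,0],[-1,-0.001,-0.003,-0.001,0],[-1,-0.001,-0.003,-0.001,0],[-1,-0.001,-0.003,-0.001,0],[-1,-0.001,-0.003,-0.001,0],[-1,-0.001,-0.003,-0.001,0],[-1,-0.001,-0.003,-0.001,0],[-1,-0.001,-0.003,-0.001,0],[-1,-0.001,-0.003,-0.001,0]], force=30)

```text
clock: 5.25
tcp_pos: [0.4673, -0.0697, 0.0294]
orientation: [-1.34, 1.119, 1.34]
contact_force: [-0.6, 1.0, 4.6]
grip_width: 0.0227
```

```bash
python3 - <<'E'
from h import *
o,p=wcam(); cv2.imwrite("pics/w3.png",p["pixels"]);print(o["tcp_pos"],o["contact_force"],o["grip_width"])
E
```

```text
[ 0.46731229 -0.06965966  0.02941187] [-0.62609095  0.95520451  4.56067564] 0.02267618324300085
```

View pics/w3.png

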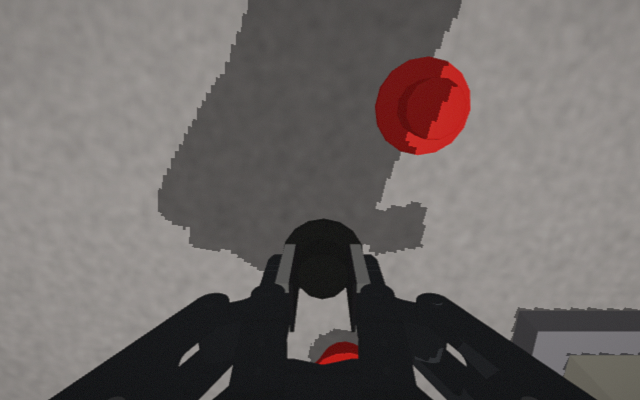

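play_rows(plan=[[-1,0,0,0.02,0],[-1,0,0,0.06,0],[-1,0,0,0.1,0],[-1,0,0.02,0.13,0],[-1,0.01,0.06,0.13,0],[-1,0.01,0.1,0.13,0],[-1,0.01,0.12,0.13,0],[-1,0.01,0.13,0.13,0],[-1,0.01,0.13,0.13,0],[-1,0.01,0.13,0.13,0]])

```text
clock: 6.3
tcp_pos: [0.4771, 0.0589, 0.1591]
orientation: [-1.339, 1.121, 1.339]
contact_force: [0.6, -0.7, 0.4]
grip_width: 0.0226
```

```bash
cat > m.py <<'E'
from h import *
import sys
def run(tag):
    o,p=wcam(); cv2.imwrite(f"pics/{tag}.png",p["pixels"]);C=cloud(p);px=p["pixels"]
    print(o["tcp_pos"],o["contact_force"],o["grip_width"],o["joints"].round(2))
    M=Ro.from_rotvec(o["orientation"]).as_matrix()
    L=(C-o["tcp_pos"])@M
    m=(abs(L[...,2])<.03)&(abs(L[...,1])<.035)&(L[...,0]>-.0)&(L[...,0]<.04)&(px.max(-1)<90)
    P=L[m];print("held dark pts",len(P),P.min(0).round(4),P.max(0).round(4))
    for l,h in (("jar",.008),("closed_jar",.008)):
        for q in r.pinpoint(p,l):
            u,v=q["position"][0]*640,q["position"][1]*400; print(l,q["conf"],round(u),round(v),at_height(p,u,v,h).round(4))
    for cx,cy in((.526,.11),):
        m=(abs(C[...,0]-cx)<.045)&(abs(C[...,1]-cy)<.045)&(C[...,2]>.07)&(C[...,2]<.085)&(px.min(-1)>110)
        P=C[m]
        if len(P)>20: print("rim",len(P),P[:,2].mean(),cv2.minAreaRect((P[:,:2]*1000).astype(np.float32)))
    return o,p,C,L
if __name__=="__main__": run(sys.argv[1])
E
python3 m.py w4
```

```text
[0.47708366 0.05888517 0.15912699] [ 0.55599439 -0.74826034  0.41787442] 0.022559225597407268 [-0.76  0.3   0.61  2.12 -0.24  0.79  1.74]
held dark pts 1971 [ 0.     -0.0162 -0.0235] [0.0159 0.0212 0.0213]
jar 0.92 369 240 [0.5227 0.1127 0.008 ]
jar 0.72 312 340 [0.6491 0.0776 0.008 ]
closed_jar 0.89 492 240 [0.5015 0.2298 0.008 ]
rim 891 0.07777549333717512 ((524.650634765625, 111.19695281982422), (51.08479309082031, 50.4356803894043), 10.564591407775879)
```

View pics/w4.png

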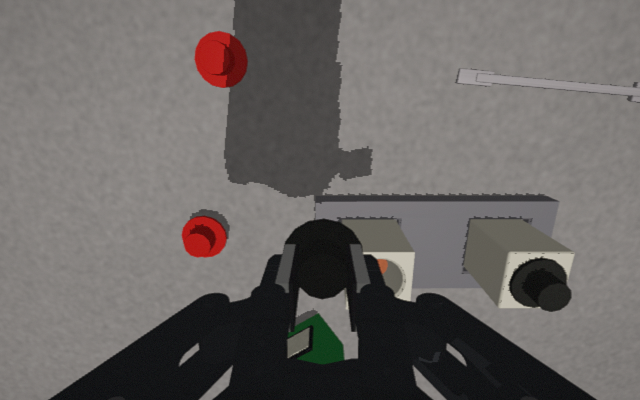

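play_rows(plan=[[-1,0.02,0.02,0,0],[-1,0.04,0.045,0,0],[-1,0.048,0.052,0,0],[-1,0.048,0.052,-0.01,0],[-1,0.048,0.052,-0.025,0],[-1,0.048,0.052,-0.035,0],[-1,0.048,0.052,-0.04,0],[-1,0.048,0.052,-0.04,0],[-1,0.048,0.052,-0.04,0],[-1,0.048,0.052,-0.04,0]])

```text
clock: 7.45
tcp_pos: [0.5256, 0.1122, 0.1198]
orientation: [-1.34, 1.118, 1.339]
contact_force: [-0.4, 0.2, -0.3]
grip_width: 0.0226
```

```bash
python3 - <<'E'
from m import *
run("w5")
p=r.grab_frame("scene");cv2.imwrite("pics/s5.png",cv2.resize(p["pixels"][120:260,280:480],None,fx=4,fy=4,interpolation=cv2.INTER_CUBIC))
p=r.grab_frame("top");cv2.imwrite("pics/t5.png",cv2.resize(p["pixels"][140:280,170:370],None,fx=4,fy=4,interpolation=cv2.INTER_CUBIC))
E
```

```text
[0.52559662 0.11220986 0.11982739] [-0.4113287   0.15441124 -0.3181768 ] 0.02262431308803495 [-0.75  0.45  0.54  2.02 -0.33  0.76  1.74]
held dark pts 1959 [ 0.     -0.0168 -0.0231] [0.0155 0.0213 0.0227]
jar 0.87 322 196 [0.5239 0.1109 0.008 ]
closed_jar 0.64 471 199 [0.5049 0.2297 0.008 ]
rim 122 0.07806423748011039 ((516.6607055664062, 109.607666015625), (33.150672912597656, 50.22918701171875), 10.35567569732666)
```

View pics/w5.png

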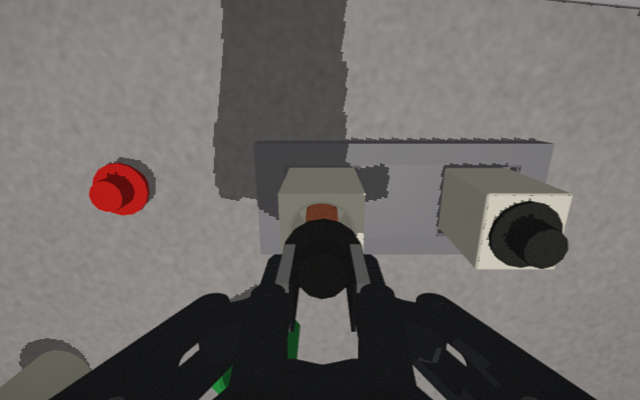

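View pics/s5.png

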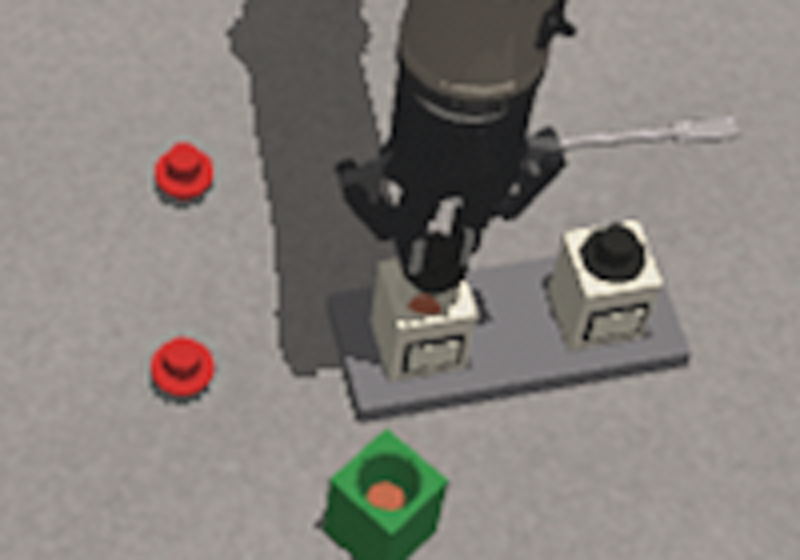

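play_rows(plan=[[-1,0,-0.001,0,0],[-1,0,-0.001,-0.005,0],[-1,0,-0.001,-0.01,0],[-1,0,-0.001,-0.014,0],[-1,0,-0.001,-0.017,0],[-1,0,-0.001,-0.02,0],[-1,0,-0.001,-0.022,0],[-1,0,-0.001,-0.024,0],[-1,0,-0.001,-0.025,0],[-1,0,-0.001,-0.025,0]])

```text
clock: 8.7
tcp_pos: [0.5252, 0.1112, 0.0942]
orientation: [-1.34, 1.119, 1.34]
contact_force: [-0.1, 0.8, -0.5]
grip_width: 0.0225
```

```bash
python3 - <<'E'
from m import *
run("w6")
E
```

```text
[0.52521385 0.11124243 0.09421731] [-0.07702418  0.79031437 -0.52312976] 0.02253225271801383 [-0.73  0.49  0.51  2.03 -0.36  0.71  1.77]
held dark pts 1994 [ 0.     -0.0244 -0.0236] [0.0274 0.0252 0.0249]
jar 0.84 321 208 [0.5243 0.1099 0.008 ]
closed_jar 0.72 491 210 [0.5042 0.2316 0.008 ]
rim 163 0.07808568950335797 ((525.208740234375, 111.24482727050781), (50.235816955566406, 50.141334533691406), 10.861759185791016)
```

View pics/w6.png

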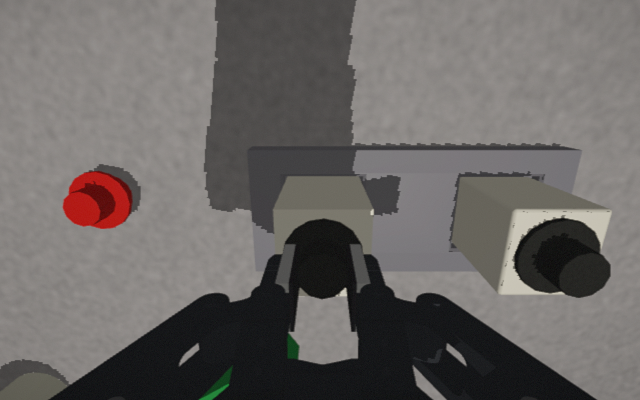

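play_rows(plan=[[-1,0,0,-0.001,0],[-1,0,0,-0.001,0],[0,0,0,-0.001,0],[1,0,0,-0.001,0],[1,0,0,-0.001,0],[1,0,0,0.005,0],[1,0,0,0.02,0],[1,0,0,0.04,0],[1,0,0,0.05,0],[1,0,0,0.05,0]])

```text
clock: 9.85
tcp_pos: [0.5265, 0.1116, 0.1464]
orientation: [-1.341, 1.115, 1.338]
contact_force: [-0.6, -0.1, -1.1]
grip_width: 0.0855
```

```bash
python3 - <<'E'
from m import *
o,p,C,L=run("w7")
px=p["pixels"]
m=(abs(C[...,0]-.525)<.03)&(abs(C[...,1]-.111)<.03)&(C[...,2]>.078)&(C[...,2]<.115)&(px.max(-1)<90)
P=C[m];print("stopper",len(P),P.min(0),P.max(0))
for a,b in((.095,.11),(.08,.088)):
    Q=P[(P[:,2]>a)&(P[:,2]<b)];print(len(Q),Q[:,2].max(),cv2.minEnclosingCircle((Q[:,:2]*1000).astype(np.float32)))
for n in("scene","top"):
    q=r.grab_frame(n);D=cloud(q);c=q["pixels"]
    cv2.imwrite(f"pics/{n}7.png",cv2.resize(c[120:300,170:470],None,fx=2.6,fy=2.6,interpolation=cv2.INTER_CUBIC))
    m=(abs(D[...,0]-.51)<.05)&(abs(D[...,1]+.39)<.07)&(D[...,2]>.1)&(D[...,2]<.22)
    np.savez(f"{n}7.npz",C=D,px=c)
E
```

```text
[0.52654692 0.11163734 0.1463515 ] [-0.61812252 -0.07001413 -1.05045823] 0.08550258354558049 [-0.77  0.41  0.57  2.   -0.3   0.81  1.71]Traceback (most recent call last):
  File "<stdin>", line 2, in <module>
  File "m.py", line 9, in run
    P=L[m];print("held dark pts",len(P),P.min(0).round(4),P.max(0).round(4))
                                        ~~~~~^^^
    return umr_minimum(a, axis, None, out, keepdims, initial, where)
ValueError: zero-size array to reduction operation minimum which has no identity
```

View pics/w7.png

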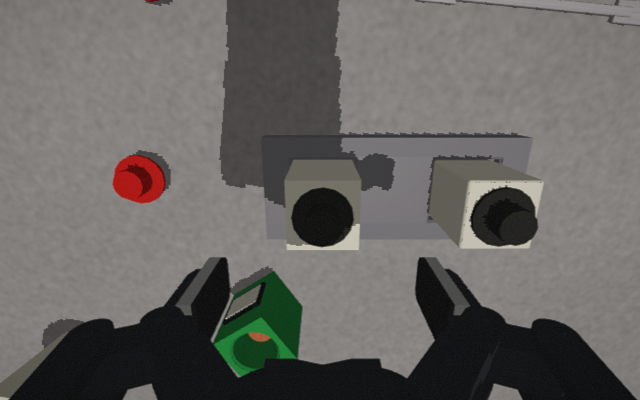

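```bash
sed -i 's/    P=L\[m\];print("held.*/    P=L[m]/' m.py; python3 - <<'E'
from m import *
o,p,C,L=run("w8")
px=p["pixels"]
m=(abs(C[...,0]-.525)<.03)&(abs(C[...,1]-.111)<.03)&(C[...,2]>.078)&(C[...,2]<.115)&(px.max(-1)<90)
P=C[m];print("stopper",len(P),P.min(0),P.max(0))
for a,b in((.094,.11),(.08,.088)):
    Q=P[(P[:,2]>a)&(P[:,2]<b)];print(len(Q),Q[:,2].max(),cv2.minEnclosingCircle((Q[:,:2]*1000).astype(np.float32)))
for n in("scene","top"):
    q=r.grab_frame(n);D=cloud(q);c=q["pixels"]
    cv2.imwrite(f"pics/{n}7.png",cv2.resize(c[120:260,80:240] if n=="scene" else c[170:270,420:580],None,fx=4.5,fy=4.5,interpolation=cv2.INTER_CUBIC))
    np.savez(f"{n}7.npz",C=D,px=c,R=q["R"],t=q["t"],vfov=q["vfov"],cx=q["cx"],cy=q["cy"])
    for z in np.arange(.01,.29,.01):
        m=(abs(D[...,0]-.51)<.12)&(abs(D[...,1]+.41)<.13)&(abs(D[...,2]-z)<.005)
        P=D[m]
        if len(P)>4: R=cv2.minAreaRect((P[:,:2]*1000).astype(np.float32)); print(n,round(z,3),len(P),np.round(R[0],0),np.round(R[1],0),round(R[2],1))
    for qq in r.pinpoint(q,"lens"): print("lens",qq)
E
```

```text
[0.5257351  0.11155562 0.1452193 ] [ 0.25640099 -0.12658507 -0.31670452] 0.08568939210161135 [-0.77  0.41  0.56  2.   -0.3   0.81  1.71]
jar 0.96 322 190 [0.526 0.111 0.008]
jar 0.71 266 302 [0.6489 0.0767 0.008 ]
closed_jar 0.56 460 186 [0.5005 0.2294 0.008 ]
rim 655 0.07811873490914248 ((532.6022338867188, 112.60501098632812), (35.43632507324219, 50.09572982788086), 10.92293643951416)
stopper 2897 [0.49744809 0.09028975 0.07802839] [0.54647577 0.13160522 0.10118195]
1153 0.10118195043419871 ((525.25537109375, 110.89117431640625), 12.088147163391113)
1601 0.08791711864456526 ((525.1149291992188, 110.85474395751953), 20.90039825439453)
scene 0.01 1095 [ 510. -407.] [238. 250.] 0.7
scene 0.02 607 [ 514. -424.] [108. 119.] 6.6
scene 0.03 15 [ 523. -468.] [ 9. 16.] 22.4
scene 0.04 12 [ 522. -465.] [ 7. 16.] 54.8
scene 0.05 17 [ 524. -466.] [ 8. 15.] 36.1
scene 0.06 14 [ 522. -466.] [ 6. 15.] 46.2
scene 0.07 16 [ 522. -469.] [ 8. 12.] 57.8
scene 0.08 20 [ 522. -467.] [ 6. 15.] 38.0
scene 0.09 15 [ 524. -469.] [ 7. 17.] 6.6
scene 0.1 15 [ 523. -468.] [ 4. 15.] 12.1
scene 0.11 12 [ 524. -4
[... 912 characters left out ...]
3 15 [ 507. -419.] [120.  47.] 79.2
top 0.14 34 [ 510. -395.] [48. 77.] 5.5
top 0.15 70 [ 516. -419.] [ 55. 130.] 16.0
top 0.16 208 [ 520. -416.] [ 60. 124.] 9.1
top 0.17 742 [ 513. -422.] [ 50. 132.] 6.6
top 0.18 443 [ 512. -415.] [ 49. 114.] 5.5
top 0.19 22 [ 518. -466.] [15.  6.] 11.8
top 0.2 22 [ 519. -467.] [16.  7.] 1.6
top 0.21 15 [ 518. -465.] [14.  5.] 9.8
top 0.22 19 [ 518. -467.] [15.  6.] 13.6
top 0.23 24 [ 518. -467.] [15.  6.] 16.4
top 0.24 19 [ 519. -466.] [15.  6.] 1.0
top 0.25 24 [ 518. -466.] [15.  6.] 5.4
top 0.26 26 [ 517. -466.] [15.  6.] 13.4
top 0.27 25 [ 518. -467.] [16.  6.] 4.2
top 0.28 74 [ 519. -471.] [16. 16.] 75.5
lens {'position': [0.7202, 0.5567], 'conf': 0.7}
```

View pics/scene7.png

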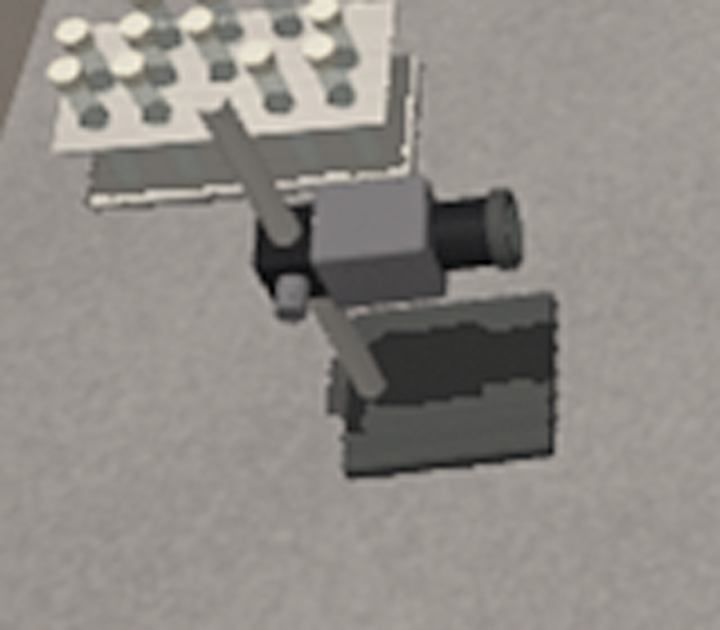

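View pics/top7.png

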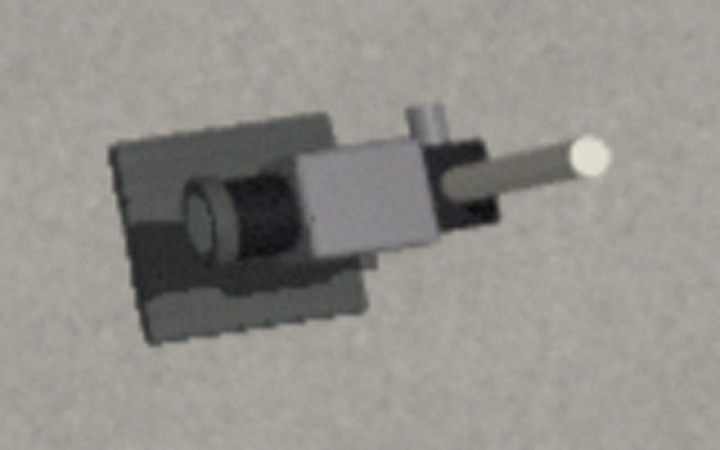

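```bash
python3 - <<'E'
from m import *
o,p=wcam();C=cloud(p);px=p["pixels"]
m=(np.hypot(C[...,0]-.5252,C[...,1]-.1109)<.009)&(C[...,2]>.085)&(C[...,2]<.11);print("knob top z",np.median(C[m][:,2]),m.sum())
rr=np.hypot(C[...,0]-.5252,C[...,1]-.1109)
m=(rr>.015)&(rr<.02)&(C[...,2]>.075)&(C[...,2]<.095)&(px.max(-1)<90);print("flange z",np.median(C[m][:,2]),m.sum())
for n in("scene","top"):
    d=dict(np.load(n+"7.npz"));D=d["C"];c=d["px"].astype(int)
    th=np.radians(6.5);out=np.array([-np.sin(th),np.cos(th)]);lat=np.array([np.cos(th),np.sin(th)])
    q=D[...,:2]-np.array([.515,-.42]);s=q@out;l=q@lat;z=D[...,2]
    sel=(abs(s)<.1)&(abs(l)<.06)&(z>.12)&(z<.2)
    # box top: gray level
    g=c.mean(-1)
    b=sel&(g>85)&(s<.03)&(s>-.03);P=D[b];print(n,"boxtop",b.sum(),np.median(z[b]),np.percentile(s[b],[1,99]),np.percentile(l[b],[1,50,99]))
    R=cv2.minAreaRect((D[b&(z>np.median(z[b])-.003)][:,:2]*1000).astype(np.float32));print(R)
    for a in np.arange(.0,.085,.005):
        k=sel&(s>=a)&(s<a+.005)
        if k.sum()>3: print(round(a,3),k.sum(),"z",np.percentile(z[k],[2,50,98]).round(4),"l",np.percentile(l[k],[2,50,98]).round(4), "smax",s[k].max().round(4), "ltop",np.median(l[k&(z>np.percentile(z[k],80))]).round(4))
    L=(507,-355)
    u=(0.303*640,.4273*400) if n=="scene" else (.7202*640,.5567*400)
    for h in(.14,.15,.155,.16): print(h,at_height(d,*u,h).round(4))
E
```

```text
knob top z 0.09908481846304068 641
flange z 0.0820916664235237 938
scene boxtop 432 0.1758313657840651 [-0.02962301  0.02462536] [-0.02629632 -0.00021639  0.022004  ]
((512.5636596679688, -422.7418212890625), (50.537986755371094, 54.547340393066406), 6.215221405029297)
0.0 60 z [0.1315 0.1743 0.1798] l [-0.0248  0.0127  0.0228] smax 0.005 ltop -0.008
0.005 55 z [0.1283 0.175  0.1788] l [-0.0239  0.016   0.0234] smax 0.0096 ltop -0.0009
0.01 63 z [0.1343 0.1749 0.1793] l [-0.0243  0.0139  0.024 ] smax 0.0148 ltop 0.0039
0.015 61 z [0.134 0.174 0.18 ] l [-0.0228  0.0156  0.0233] smax 0.0199 ltop -0.0003
0.02 88 z [0.1304 0.1709 0.1789] l [-0.0241  0.012   0.0221] smax 0.0249 ltop -0.0008
0.025 37 z [0.1428 0.1636 0.172 ] l [-0.0161  0.007   0.0172] smax 0.0299 ltop -0.003
0.03 34 z [0.1416 0.1642 0.1713] l [-0.015   0.0083  0.0154] smax 0.0348 ltop -0.0058
0.035 34 z [0.1483 0.1666 0.1709] l [-0.014   0.0063  0.0161] smax 0.0399 ltop -0.0028
0.04 32 z [0.1501 0.1657 0.1723] l [-0.0156  0.0066  0.0167] smax 0.0449 ltop -0.0032
0.045 29 z [0.1435 0.1651 0.1722] l [-0.0151  0.0081  0.0161
[... 1233 characters left out ...]
.1721] l [-0.0197 -0.0036  0.0145] smax 0.0349 ltop -0.0014
0.035 40 z [0.156  0.1664 0.1705] l [-0.0193 -0.0027  0.0151] smax 0.04 ltop -0.0027
0.04 48 z [0.1562 0.1662 0.1707] l [-0.0201 -0.0032  0.0157] smax 0.045 ltop -0.0032
0.045 37 z [0.1506 0.1656 0.1701] l [-0.021  -0.0034  0.0144] smax 0.0498 ltop -0.0002
0.05 35 z [0.1576 0.169  0.1729] l [-0.0214 -0.0049  0.0158] smax 0.055 ltop -0.0006
0.055 52 z [0.1524 0.1689 0.1742] l [-0.0238 -0.0026  0.0182] smax 0.0599 ltop -0.0024
0.06 139 z [0.1326 0.1574 0.1734] l [-0.0222 -0.003   0.0165] smax 0.0647 ltop -0.0027
0.14 [ 0.4992 -0.3549  0.14  ]
0.15 [ 0.4985 -0.3516  0.15  ]
0.155 [ 0.4982 -0.3499  0.155 ]
0.16 [ 0.4979 -0.3483  0.16  ]
```

play_rows(plan=[[1,-0.0005,0,-0.02,0.01],[1,-0.0005,0,-0.04,0.01],[1,-0.0005,0,-0.06,0.01],[1,-0.0005,0,-0.075,0.01],[1,-0.0005,0,-0.085,0.01],[1,-0.0005,0,-0.092,0.01],[1,-0.0005,0,-0.096,0.01],[1,-0.0005,0,-0.098,0.01],[1,-0.0005,0,-0.098,0.01],[1,-0.0005,0,-0.098,0.01]])

```text
clock: 11.3
tcp_pos: [0.5251, 0.1114, 0.0468]
orientation: [-1.347, 1.113, 1.347]
contact_force: [1.0, 0.1, -0.3]
grip_width: 0.0857
```

```bash
python3 - <<'E'
from m import *
o,p,C,L=run("w9"); print(Ro.from_rotvec(o["orientation"]).as_matrix()[:,2])
E
```

```text
[0.52512178 0.111353   0.0467692 ] [ 1.00931692  0.05752284 -0.34623392] 0.08573899096540444 [-0.68  0.56  0.46  2.05 -0.42  0.61  1.82]
jar 0.94 244 388 [0.6484 0.0789 0.008 ]
jar 0.85 323 235 [0.5242 0.1111 0.008 ]
closed_jar 0.98 526 235 [0.5017 0.2282 0.008 ]
rim 5114 0.07808964366234457 ((525.1071166992188, 111.13318634033203), (50.9015007019043, 50.42228317260742), 10.226919174194336)
[-1.87945477e-01  9.82179440e-01  2.10556089e-04]
```

View pics/w9.png

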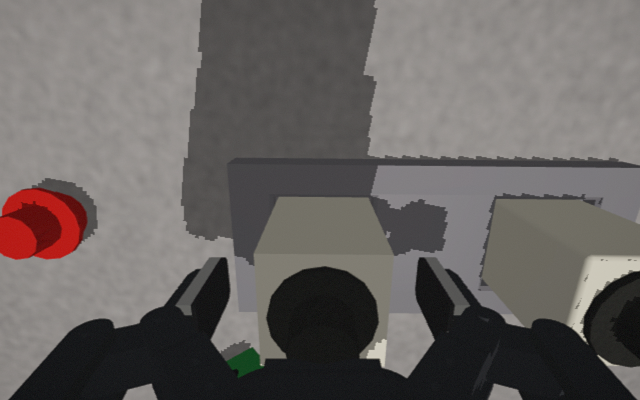

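play_rows(plan=[[0.3,0,0,0,0],[-1,0,0,0,0],[-1,0,0,0,0],[-1,0,0,0,0],[-1,0,0,0,0],[-1,0,0,0,0],[-1,0,0,0,0],[-1,0,0,0.003,0],[-1,0,0,0.008,0],[-1,0,0,0.015,0]], force=45)

```text
clock: 12.45
tcp_pos: [0.5242, 0.1111, 0.0612]
orientation: [-1.347, 1.115, 1.348]
contact_force: [0.2, -0.3, -2.2]
grip_width: 0.0496
```

play_rows(plan=[[-1,0,0,0.01,0],[-1,0,0,0.025,0],[-1,0,0,0.04,0],[-1,0,0,0.055,0],[-1,0,0,0.07,0],[-1,0,0,0.08,0],[-1,0,0,0.09,0],[-1,0,0,0.095,0],[-1,0,0,0.095,0],[-1,0,0,0.095,0]])

```text
clock: 13.45
tcp_pos: [0.5245, 0.1113, 0.156]
orientation: [-1.347, 1.114, 1.348]
contact_force: [0.7, 0.1, -2.8]
grip_width: 0.0498
```

```bash
python3 - <<'E'
from m import *
o,p,C,L=run("w10")
p=r.grab_frame("scene");cv2.imwrite("pics/s10.png",cv2.resize(p["pixels"][100:260,280:480],None,fx=3.5,fy=3.5,interpolation=cv2.INTER_CUBIC))
E
```

```text
[0.52446033 0.11126957 0.15599876] [ 0.66501585  0.09802992 -2.75402641] 0.049787132713755664 [-0.78  0.39  0.57  2.   -0.29  0.83  1.71]
jar 0.77 321 237 [0.5742 0.1186 0.008 ]
closed_jar 0.73 457 186 [0.5006 0.2305 0.008 ]
```

View pics/w10.png

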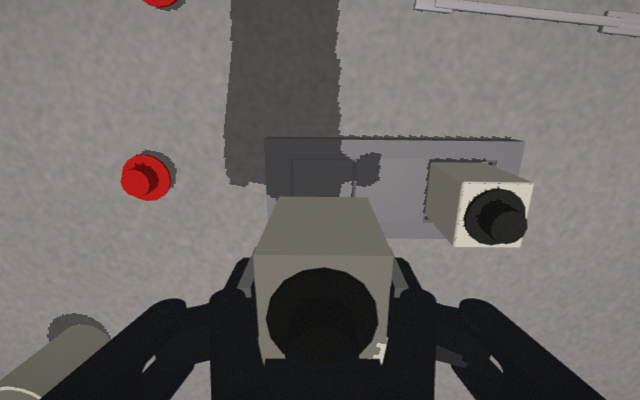

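View pics/s10.png

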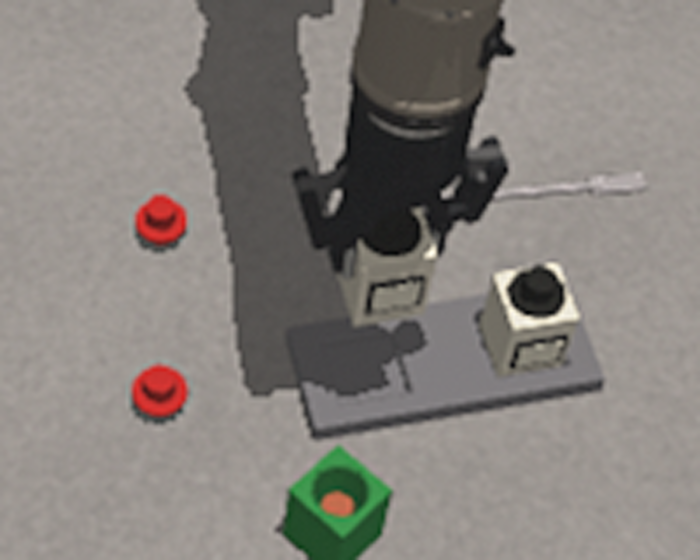

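play_rows(plan=[[-1,-0.002,-0.02,0.005,-0.1],[-1,-0.005,-0.05,0.005,-0.22],[-1,-0.008,-0.08,0.005,-0.34],[-1,-0.01,-0.11,0.005,-0.46],[-1,-0.012,-0.14,0.005,-0.58],[-1,-0.015,-0.17,0.005,-0.7],[-1,-0.018,-0.195,0.005,-0.82],[-1,-0.02,-0.215,0.005,-0.92],[-1,-0.022,-0.23,0.005,-1.0],[-1,-0.022,-0.235,0.005,-1.04]])

```text
clock: 14.65
tcp_pos: [0.5021, -0.1256, 0.1612]
orientation: [-0.56, 1.498, 0.559]
contact_force: [-0.6, -0.7, -2.4]
grip_width: 0.0498
```

play_rows(plan=[[-1,0,-0.01,0,-0.07],[-1,-0.003,-0.025,0,-0.16],[-1,-0.005,-0.04,0,-0.25],[-1,-0.008,-0.055,0,-0.34],[-1,-0.011,-0.07,-0.002,-0.43],[-1,-0.012,-0.08,-0.004,-0.51],[-1,-0.012,-0.087,-0.005,-0.57],[-1,-0.012,-0.09,-0.005,-0.602],[-1,-0.012,-0.09,-0.005,-0.602],[-1,-0.012,-0.09,-0.005,-0.602]])

```text
clock: 15.65
tcp_pos: [0.491, -0.213, 0.1562]
orientation: [-0.094, 1.569, 0.095]
contact_force: [-1.3, 0.2, -2.6]
grip_width: 0.0495
```

```bash
python3 - <<'E'
from m import *
o,p,C,L=run("w11"); z=Ro.from_rotvec(o["orientation"]).as_matrix();print(z.round(3))
for n in("scene","top"):
    q=r.grab_frame(n);D=cloud(q);c=q["pixels"]
    cv2.imwrite(f"pics/{n}11.png",cv2.resize(c[80:280,80:320] if n=="scene" else c[150:300,330:570],None,fx=3.3,fy=3.3,interpolation=cv2.INTER_CUBIC))
    np.savez(f"{n}11.npz",C=D,px=c,R=q["R"],t=q["t"],vfov=q["vfov"],cx=q["cx"],cy=q["cy"])
    for l in("label","lens","focus","jar"):
        for qq in r.pinpoint(q,l)[:3]:
            u,v=qq["position"][0]*640,qq["position"][1]*400
            print(n,l,qq["conf"],round(u),round(v),at_height(q,u,v,.151 if l!="jar" else .117).round(3))
E
```

```text
[ 0.49098721 -0.21301172  0.15616801] [-1.33882481  0.18121894 -2.58902497] 0.04951562253307764 [-0.46  0.54  1.01  2.01 -0.58  0.91  0.98]
jar 0.88 320 235 [ 0.4941 -0.2626  0.008 ]
[[-0.    -0.12   0.993]
 [ 0.     0.993  0.12 ]
 [-1.     0.    -0.   ]]
scene label 0.88 242 168 [ 0.5   -0.238  0.151]
scene label 0.65 371 237 [0.692 0.059 0.151]
scene lens 0.9 193 172 [ 0.51  -0.357  0.151]
scene jar 0.74 253 171 [ 0.487 -0.219  0.117]
scene jar 0.56 373 252 [0.712 0.064 0.117]
scene jar 0.21 194 170 [ 0.48  -0.366  0.117]
top label 0.91 275 173 [0.617 0.041 0.151]
top jar 0.58 268 170 [0.632 0.06  0.117]
```

View pics/w11.png

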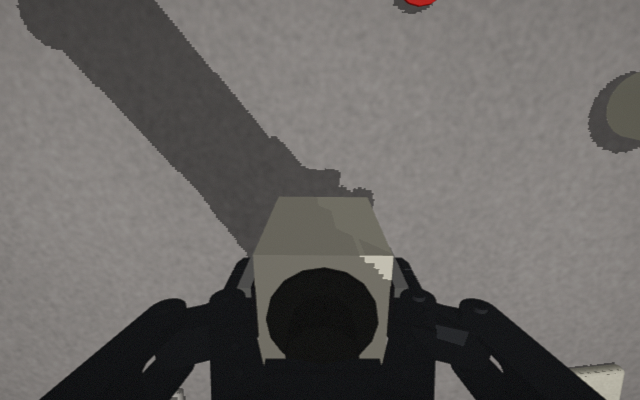

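View pics/scene11.png

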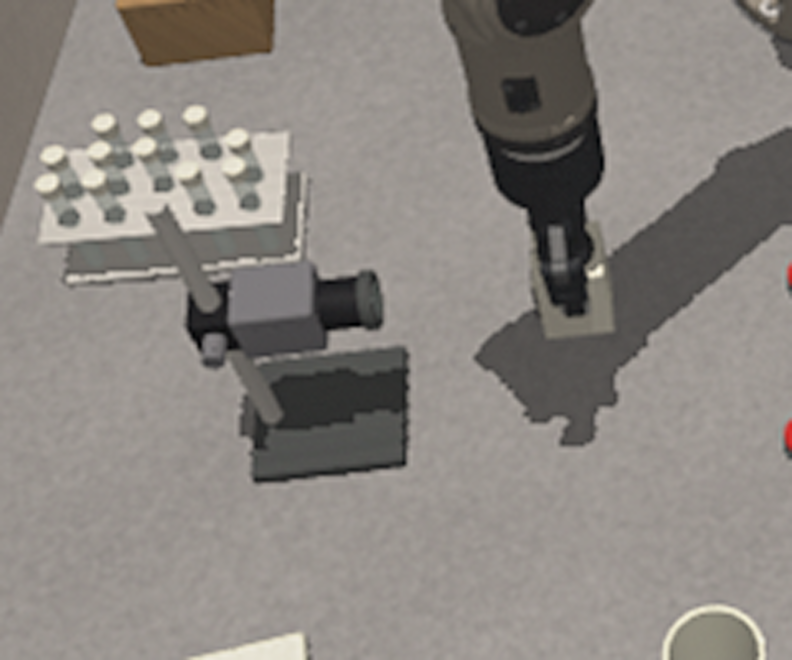

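View pics/top11.png

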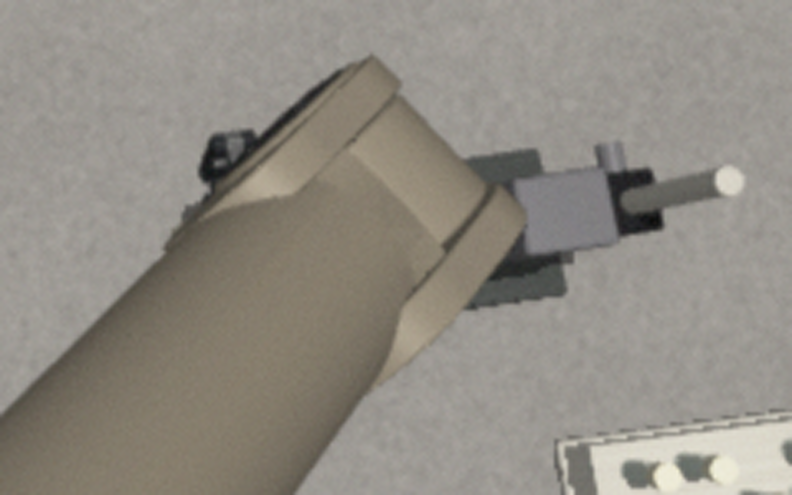

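```bash
python3 - <<'E'
from m import *
d=np.load("top11.npz");D=d["C"]
m=(D[...,2]>.3);P=D[m];
for y in np.arange(-.45,-.1,.05):
    Q=P[abs(P[:,1]-y)<.025]
    if len(Q): print(round(y,2),Q[:,2].min().round(3),np.median(Q[:,2]).round(3),Q[:,0].min().round(3),Q[:,0].max().round(3))
d=np.load("scene11.npz");D=d["C"]
q=D-np.array([.491,-.213,0])
m=(abs(q[...,0])<.05)&(abs(q[...,1])<.05)&(D[...,2]>.11)&(D[...,2]<.192)&(d["px"].min(-1)>90)
P=D[m];print(len(P),P.min(0),P.max(0))
print("low z pct",np.percentile(P[:,2],[0.5,2,5,50,98]))
F=P[(P[:,2]<.175)&(P[:,0]>.5)]
A=np.c_[F[:,1],F[:,2],np.ones(len(F))];c,*_=np.linalg.lstsq(A,F[:,0],rcond=None);print("front face x=",c,"y range",np.percentile(F[:,1],[1,99]),"zrange",np.percentile(F[:,2],[1,99]),len(F))
o,p=wcam();C=cloud(p);px=p["pixels"];print(o["tcp_pos"])
w=(px.min(-1)>60)&(abs(C[...,0]-.491)<.05)&(abs(C[...,1]+.213)<.05)&(C[...,2]>.15)
print("wrist rim z",np.median(C[w&(C[...,2]>.18)][:,2])); Q=C[w&(C[...,2]>.182)];print(cv2.minAreaRect((Q[:,:2]*1000).astype(np.float32)),len(Q))
Q=Q
b=(px.max(-1)<60)&(np.hypot(C[...,0]-.491,C[...,1]+.213)<.03)&(C[...,2]>.185)&(C[...,2]<.2);Q=C[b];print("flange",np.median(Q[:,2]),cv2.minEnclosingCircle((Q[:,:2]*1000).astype(np.float32)),len(Q))
E
```

```text
-0.25 0.481 0.515 0.445 0.545
-0.2 0.458 0.54 0.408 0.551
-0.15 0.458 0.587 0.364 0.522
341 [ 0.46386162 -0.24336307  0.11709955] [ 0.52396688 -0.1862835   0.19126924]
low z pct [0.11780947 0.11950311 0.12108975 0.15658599 0.19022182]
front face x= [-0.12057363  0.00283018  0.48939416] y range [-0.23576737 -0.18696325] zrange [0.11785564 0.17370279] 206
[ 0.49074888 -0.21373997  0.15631188]
wrist rim z 0.18776018748546694
((491.556640625, -214.349609375), (99.89281463623047, 49.83304214477539), 6.632070064544678) 6887
flange 0.19189235042091585 ((490.8602294921875, -212.2344970703125), 29.751087188720703) 5979
```

play_rows(plan=[[-1,0,-0.005,0,0],[-1,0.001,-0.012,-0.001,0],[-1,0.001,-0.019,-0.001,0],[-1,0.001,-0.024,-0.001,0],[-1,0.001,-0.026,-0.001,0],[-1,0.001,-0.026,-0.001,0],[-1,0.001,-0.026,-0.001,0],[-1,0.001,-0.026,-0.001,0],[-1,0.001,-0.026,-0.001,0]])

```text
clock: 17.25
tcp_pos: [0.4918, -0.2394, 0.1553]
orientation: [-0.093, 1.569, 0.093]
contact_force: [0.5, 0.1, -2.4]
grip_width: 0.0495
```

```bash
python3 - <<'E'
from m import *
o,p=wcam();C=cloud(p);px=p["pixels"];print(o["tcp_pos"],o["contact_force"],o["grip_width"],abs(o["qvel"]).max(),Ro.from_rotvec(o["orientation"]).as_matrix().round(3)[:,2])
cv2.imwrite("pics/w12.png",px)
c0=o["tcp_pos"];rr=np.hypot(C[...,0]-c0[0],C[...,1]-c0[1])
b=(px.max(-1)<60)&(rr>.014)&(rr<.0215)&(C[...,2]>.18)&(C[...,2]<.2)
w=(px.min(-1)>75)&(rr<.036)&(C[...,2]>.18)&(C[...,2]<.195)
print("flange z",np.median(C[b][:,2]),"rim z",np.median(C[w][:,2]))
q=r.grab_frame("scene");D=cloud(q);c=q["pixels"]
cv2.imwrite("pics/scene12.png",cv2.resize(c[80:280,80:320],None,fx=3.3,fy=3.3,interpolation=cv2.INTER_CUBIC))
k=D-np.array([.492,-.2395,0])
m=(abs(k[...,0])<.05)&(abs(k[...,1])<.05)&(D[...,2]>.11)&(D[...,2]<.192)&(c.min(-1)>90)
P=D[m];F=P[(P[:,2]<.175)&(P[:,0]>.5)]
print("front y range",np.percentile(F[:,1],[.5,5,95,99.5]),"z",np.percentile(F[:,2],[.5,99.5]),"x med",np.median(F[:,0]))
for l in("lens","label","jar"):
    for qq in r.pinpoint(q,l)[:2]:
        u,v=qq["position"][0]*640,qq["position"][1]*400;print(l,qq["conf"],at_height(q,u,v,.151 if l!="jar" else .117).round(3))
m=(abs(D[...,0]-.5)<.04)&(abs(D[...,1]+.37)<.03)&(D[...,2]>.12)&(D[...,2]<.2);P=D[m];print("lens front",np.percentile(P[:,1],[98,99.5,100]),"top",P[P[:,1]>-.362].max(0),P[P[:,1]>-.362].min(0))
E
```

```text
[ 0.4918336  -0.23940882  0.15528235] [ 0.45565313  0.05794521 -2.35215787] 0.04953461455707524 0.0014234904001092946 [0.993 0.118 0.   ]
flange z 0.1907422052504606 rim z 0.18671737865727017
front y range [-0.26571951 -0.26028153 -0.21381926 -0.2130411 ] z [0.11535753 0.17456622] x med 0.5157320033622452
lens 0.83 [ 0.508 -0.35   0.151]
lens 0.55 [0.59  0.198 0.151]
label 0.88 [0.699 0.049 0.151]
label 0.79 [ 0.505 -0.264  0.151]
jar 0.8 [0.717 0.07  0.117]
jar 0.65 [ 0.481 -0.241  0.117]
lens front [-0.35462642 -0.35382267 -0.35325469] top [ 0.52781401 -0.35325469  0.17574499] [ 0.48198359 -0.36175476  0.13185298]
```

View pics/scene12.png

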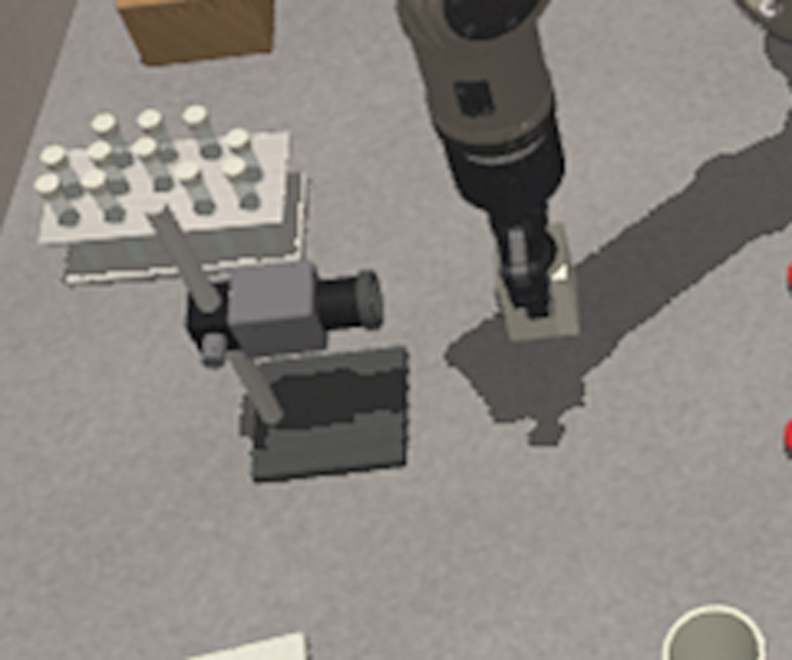

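View pics/w12.png

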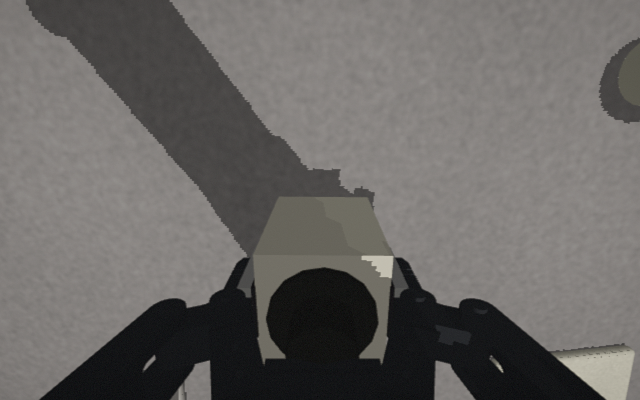

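```bash
python3 - <<'E'
from h import *
print(r.hand_in()); o=r.get_obs(); print(o["clock"],o["tcp_pos"],o["grip_width"])
E
```

```text
the job is handed in; nothing more can be done
None
the job is handed in; nothing more can be done
```

I put the black stopper fully home in the open jar while it stood in its nest. I then let go, lifted the jar by its plain faces, turned it to the inspection camera and handed in while holding it there, at about 17.5 s. No verdict was reported.

**Stopper in the nest:**
- After I let go, the stopper's flange measured 4 mm above the rim, and its axis was within about 0.5 mm of the jar's.
- The knob top measured 0.099 m, as it should when fully home.
- The stopper was still in at the last look.

**Final pose, by my measurements:**

| Check | Measured |
|---|---|
| Label centre | about (0.495, -0.267, 0.151) m |
| Distance from the lens glass | about 87–90 mm, against 90 mm wanted |
| Sideways and height error | within about 2 mm |
| Facing error | about 0.01 rad |
| Jar underside | about 0.117 m above the bench |
| Tilt | the tool was vertical to within 0.001 rad; I did not measure the jar's own tilt |

The arm was still, and the grip was set to 45 N on 49.5 mm.

**Disagreements:**
- The network's lens position differed from my depth-based fit by 3–7 mm. I used the depth fit.
- The wrist and fixed cameras disagreed by about 2 mm in x.
- The top view was blocked by the arm at the end, so the final pose was checked only with the scene and wrist views.

The camera, the closed jar, and the red and green look-alikes were not touched. The beaker, bottle and spatula were not touched either. I judge this from the clearances and pictures, and did not re-measure them at the end.

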